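# Move the eye drops to the rack in reverse order

## Robot

A 6-joint arm with a two-finger parallel gripper is mounted at the origin on a cart in front of the work surface, level with it; the furniture and walls round the work are solid. World frame = base frame: x ahead of the robot, y to its left, z up, the work surface at z = 0. Lengths are in m, angles in degrees, forces in N, time in s.
With the tool pointing down it reaches from about 0.35 to 0.875 m from the base axis. Payload 4.2 kg.
Tool frame: the origin (TCP) lies at the very end of the fingers, on their centre line; the grasp point (between the pads) lies 19 mm behind it; z points along the fingers, y is the line along which they close (so a half turn about z gives the same grasp; the last joint's range is limited). The gripper opens to 87 mm and grips with 3 to 60 N. Pads are 19 mm wide; open, the fingers measure 117 mm over their backs; the gripper's body (75 mm by 190 mm) begins 51 mm behind the grasp point.
Start: joints at [89.129, 22.042, 0.453, 0, -68.411, -14.817], TCP at [0.169, 0.602, 0.223] pointing down, gripper open.
Joint ranges: [-179.83, 179.83], [-69.29, 118.12], [-61.27, 80.66], [-181.25, 117.63], [-171.15, -9.14], [-177.46, 177.46]. Speed limits (degrees/s): [159.86, 159.86, 180, 180, 180, 180].

## Interface

Orientations are given as a 3x3 rotation matrix whose columns are the frame's x, y, z axes.
In Python, from station import sense, cams, r gives the robot as it stands. The module is installed in compiled form; this text tells all that it offers.
- The arm moves only by the tool step_arm, never from a script. Its argument "targets" is text: rows parted by semicolons, each of 4 numbers parted by spaces: the shift along the tool's x, y, z in cm, then the turn about the tool's z in degrees. In form: x y z turn; .... A call has 1 to 12 rows; each row shifts and turns the commanded pose from where the row before left it, along the tool's axes as they then stand; what a row does not reach is not made up. A row lasts 1/12 s, in which the tool goes at most 41.7 mm and 7.16 degrees, less where a joint would pass 70% of its speed; a pose out of reach is approached as far as the arm can. A call with a gripper value outside its range is refused whole. "claw" is the finger opening in cm, from 0 to 8.7, set as the call begins (left out, the last holds). The fingers move at their own pace and stop on an object; the grip force is fixed at half the most. Time passes only in rows, so rows that do not move let the fingers close. It gives the time, the measured TCP pose, the force, the opening and the grip force at its end, in the units of the state.
- sense(): the state, without advancing time (a new reading comes with each control period).
- cams.capture(name): name is "scene" or "top" or "wrist"; returns a dict with "frame" (420x560x3 uint8, blue, green, red), "vertical_fov" (degrees; the focal length in pixels is half the picture's height over the tangent of half this angle, whatever the lens; pixels are square), "cx", "cy" (the principal point, pixels), "eye" and "rotation" of the camera in the world; the wrist camera has in their place "tool_from_camera" (4x4, takes a point from camera to tool coordinates, whose origin is the TCP and whose axes are the flange's). Camera axes: x right, y down, z forward; pixel columns grow to the right and rows downward; lengths in m; the calibration is good to about 2 mm. A picture is of the moment at which its call begins: read the wrist's pose just before it. There is no depth.
- r.finish_job(): hands the job in; it is judged then, once.
The state is a dict: "time_s": time; "joints": joint angles; "joint_velocities": joint speeds; "effort": joint torques, N m; "tcp_pos": TCP position; "ee_rot": TCP orientation; "wrist_force": force on the tool from outside, world axes, zero at the start; "moment": the same for the moment, N m; "gripper_width": opening from 0.0 (shut) to 1.0 (fully open); "gripper_force": force on a finger pad.
Only numpy, scipy, OpenCV 4.12 (cv2) and the standard library are available. Lean on these libraries where they do the work, as an engineer would, in place of code of your own. Each camera call takes 0.05 s, during which the arm holds its last target. There are 200 camera calls.

## Task

The four eye drop bottles stand in the order in which they are given; a colleague works from the other end, so move them all into the grey rack in reverse order: the leftmost bottle on the tray goes into the rightmost pocket, the next into the pocket beside it, and so on, one upright on the floor of each pocket. Pull each bottle straight up out of its light stand, keep it upright, and leave the empty stands standing where they are on the tray.

Things in the scene. Friction and masses are not known exactly. Their poses are not given: they have to be found in the camera images.
- tray: Low stainless tray fixed to the desk, left or right of the rack, 64 x 214 x 10 mm, walls and floor 3 mm. The four stands start on its floor in a row at about y = -75, -25, 25, 75 mm in its frame, in any order. Origin: centre of its underside; x across the row, away from the robot, y along it to the left, z up; turned up to 0.25 rad.
- rack: Grey rack fixed to the desk, 54 x 207 x 22 mm, blank white plates on its front, with four empty square pockets 46 (x) by at least 44 mm (y), 18 mm deep, centred at y = -75, -25, 25, 75 mm, x = 0 in its frame; pocket floor 4 mm above the origin. Origin: centre of its underside; x across the row, away from the robot, y along it to the left, z up; turned up to 0.25 rad.
- bottle_red: Eye drop bottle, white with a red band and a red screw cap, 25 mm diameter, 65 mm high, 20 to 42 g. The cap, to grip from above, is 16 mm in diameter and takes the top 20 mm (45 to 65 mm above the origin). Origin: centre of its underside, z up; any yaw. It starts in the red stand, 4 mm above that stand's origin.
- bottle_blue: Eye drop bottle, white with a blue band and a blue screw cap, 25 mm diameter, 65 mm high, 20 to 42 g. The cap, to grip from above, is 16 mm in diameter and takes the top 20 mm (45 to 65 mm above the origin). Origin: centre of its underside, z up; any yaw. It starts in the blue stand, 4 mm above that stand's origin.
- bottle_green: Eye drop bottle, white with a green band and a white screw cap, 25 mm diameter, 65 mm high, 20 to 42 g. The cap, to grip from above, is 16 mm in diameter and takes the top 20 mm (45 to 65 mm above the origin). Origin: centre of its underside, z up; any yaw. It starts in the green stand, 4 mm above that stand's origin.
- bottle_yellow: Eye drop bottle, white with a yellow band and a yellow screw cap, 25 mm diameter, 65 mm high, 20 to 42 g. The cap, to grip from above, is 16 mm in diameter and takes the top 20 mm (45 to 65 mm above the origin). Origin: centre of its underside, z up; any yaw. It starts in the yellow stand, 4 mm above that stand's origin.
- stand_red: Light free-standing plastic stand, red, 16 to 26 g: a foot 42 x 42 x 4 mm with an open square collar, 35 mm outside, 29 mm inside, its rim 26 mm above the origin. Loose on the tray floor; holds the red bottle at the start with about 2 mm of play. Origin at the centre of its underside, z up.
- stand_blue: Light free-standing plastic stand, blue, 16 to 26 g: a foot 42 x 42 x 4 mm with an open square collar, 35 mm outside, 29 mm inside, its rim 26 mm above the origin. Loose on the tray floor; holds the blue bottle at the start with about 2 mm of play. Origin at the centre of its underside, z up.
- stand_green: Light free-standing plastic stand, green, 16 to 26 g: a foot 42 x 42 x 4 mm with an open square collar, 35 mm outside, 29 mm inside, its rim 26 mm above the origin. Loose on the tray floor; holds the green bottle at the start with about 2 mm of play. Origin at the centre of its underside, z up.
- stand_yellow: Light free-standing plastic stand, yellow, 16 to 26 g: a foot 42 x 42 x 4 mm with an open square collar, 35 mm outside, 29 mm inside, its rim 26 mm above the origin. Loose on the tray floor; holds the yellow bottle at the start with about 2 mm of play. Origin at the centre of its underside, z up.

How it is judged:
By the outcome, as a careful person would: the job done as asked, in the order asked, and still so for the second after the job is handed in, with the robot touching nothing.
It also fails if it takes over 96 s, if anything falls off the work surface, if the arm or the gripper's body presses on something with over 40 N, if the wrist force passes 120 N, or if a joint passes its speed limit or range.

## Working session

There is one attempt and no reset: what is moved stays moved. The work goes in short steps, Python scripts to look and compute and a tool call to move; the robot and the scene stay as the last step left them, time stands still between calls to the robot, and variables do not carry over. Pictures are saved under pics/ and viewed, at most 14 in all, crops included, and the job is handed in when it is done.

Besides the shell and the picture viewer there is one more tool, called after ">>>" by a JSON object that holds its "api" and its "payload", one argument or row to a line. step_arm: Moves the arm, as the interface text tells. Its arguments: {"type":"object","properties":{"targets":{"type":"string"},"claw":{"type":"number"}},"required":["targets"]}

```bash
mkdir -p pics; cat > h.py <<'E'
import numpy as np, cv2
from station import sense, cams, r
np.set_printoptions(precision=4, suppress=True)
def shot(n):
    s=sense(); c=cams.capture(n); f=c["frame"]
    c["f"]=f.shape[0]/2/np.tan(np.radians(c["vertical_fov"])/2)
    if n=="wrist":
        T=np.array(c["tool_from_camera"]); R=np.array(s["ee_rot"])
        c["rotation"]=R@T[:3,:3]; c["eye"]=R@T[:3,3]+np.array(s["tcp_pos"])
    return c
def ray(c,u,v,z):
    d=np.array(c["rotation"])@np.array([(u-c["cx"])/c["f"],(v-c["cy"])/c["f"],1.])
    e=np.array(c["eye"]); return e+d*(z-e[2])/d[2]
E
python3 - <<'E'
from h import *
for n in("scene","top","wrist"):
    c=shot(n); cv2.imwrite(f"pics/{n}0.png",c["frame"]); print(n,c["f"],c["cx"],c["cy"],c["eye"],c["rotation"])
s=sense();print(s)
E
```

```text
scene 433.69312057951515 281.4083412404225 208.8482364385485 [ 0.1282 -0.4627  0.5662] [[ 0.7966 -0.3515  0.4919]
 [-0.6044 -0.4807  0.6353]
 [ 0.0132 -0.8033 -0.5954]]
top 407.6852400622128 280.19234298479495 206.73487983706667 [0.457  0.0886 0.9029] [[-0.0231 -0.9948  0.0989]
 [-0.9997  0.024   0.0075]
 [-0.0098 -0.0987 -0.9951]]
wrist 328.59362348782406 282.3371253216837 209.6649259747997 [0.237  0.583  0.3838] [[-0.2705 -0.9298 -0.2496]
 [-0.9627  0.2622  0.0667]
 [ 0.0034  0.2583 -0.9661]]
{'time_s': 0.15, 'joints': array([ 89.13  ,  22.0829,   0.3984,  -0.021 , -68.4123, -14.8198]), 'joint_velocities': array([ 0.0636, -0.131 ,  0.3179,  0.2263, -0.0589, -0.0323]), 'effort': array([  0.0004, -39.1051,  18.7587,   4.2223,   0.0124,  -0.0001]), 'tcp_pos': array([0.1688, 0.6013, 0.2217]), 'ee_rot': array([[ 0.9627, -0.2706, -0.0004],
       [-0.2706, -0.9627, -0.0017],
       [ 0.0001,  0.0017, -1.    ]]), 'wrist_force': array([-0.5489,  0.0864,  0.3109]), 'moment': array([ 0.0238, -0.0044, -0.0419]), 'gripper_force': 0.0, 'gripper_width': 0.9997328566095252}
```

View pics/top0.png

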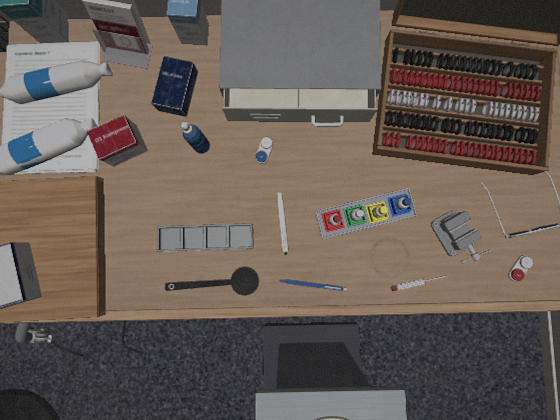

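View pics/scene0.png

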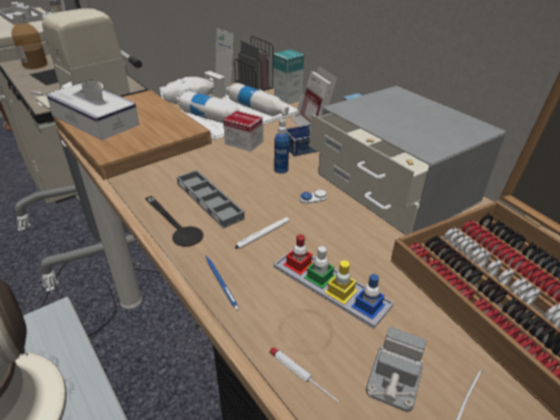

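The top view shows the rack on the left, centred near px (205,237), and the tray on the right near (365,212). From left to right on the tray the bottles are red, green, yellow, blue, so the rack should read blue, yellow, green, red.

```bash
python3 - <<'E'
from h import *
c=shot("top"); f=c["frame"]
hsv=cv2.cvtColor(f,cv2.COLOR_BGR2HSV)
roi=np.zeros(f.shape[:2],np.uint8); roi[180:245,310:420]=1
H=hsv[...,0].astype(int)
P=[]
for n,(a,b) in dict(red=(172,6),green=(50,80),yellow=(22,35),blue=(105,125)).items():
    m=((H>=a)&(H<=b)) if a<b else ((H>=a)|(H<=b))
    m=(m&(hsv[...,1]>140)&(roi>0)).astype(np.uint8)
    k=max(cv2.findContours(m,0,2)[0],key=cv2.contourArea)
    (u,v),sz,an=cv2.minAreaRect(k); print(n,u,v,sz,an,ray(c,u,v,.02)); P.append(ray(c,u,v,.02)[:2])
P=np.array(P); d=P[0]-P[-1]; print("tray centre",P.mean(0),"yaw of y-90",np.degrees(np.arctan2(-d[0],d[1])))
# rack
m=((hsv[...,1]<60)).astype(np.uint8); w=np.zeros_like(m); w[215:260,150:262]=m[215:260,150:262]
w=cv2.morphologyEx(w,cv2.MORPH_CLOSE,np.ones((3,3)))
k=max(cv2.findContours(w,0,2)[0],key=cv2.contourArea); R=cv2.minAreaRect(k); print(R)
b=cv2.boxPoints(R); print(np.array([ray(c,*q,.018) for q in b])); print("rack c",ray(c,*R[0],.018))
cv2.imwrite("pics/crop1.png",cv2.resize(f[180:260,145:425],None,fx=2.8,fy=2.8,interpolation=cv2.INTER_CUBIC))
E
```

```text
red 332.44122314453125 220.26473999023438 (18.19017219543457, 18.190170288085938) 75.96376037597656 [ 0.5126 -0.0172  0.02  ]
green 349.5000305175781 223.00003051757812 (2.1213202476501465, 0.7071067094802856) 45.0 [ 0.5058 -0.0539  0.02  ]
yellow 376.8824157714844 212.0294647216797 (17.947635650634766, 19.645383834838867) 75.96376037597656 [ 0.5282 -0.1141  0.02  ]
blue 400.0809326171875 204.17845153808594 (18.16521644592285, 21.321584701538086) 75.0685806274414 [ 0.5441 -0.1651  0.02  ]
tray centre [ 0.5226 -0.0876] yaw of y-90 12.016355877414853
((204.3408203125, 237.2472381591797), (26.018360137939453, 97.40982818603516), 88.26429748535156)
[[0.51   0.3682 0.018 ]
 [0.5114 0.156  0.018 ]
 [0.4551 0.1552 0.018 ]
 [0.4536 0.3661 0.018 ]]
rack c [0.4824 0.2613 0.018 ]
```

View pics/crop1.png

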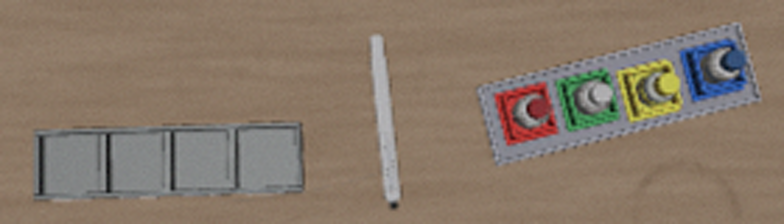

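The stands appear as coloured squares between (527,115) and (717,70) in the crop, and the four empty pockets lie between x=40 and 300. I'll move over the tray for a close view.

>>> {"api": "step_arm", "payload": {
  "targets": "2.7 2.8 0 0;2.7 2.8 0 0;2.7 2.8 0 0;2.7 2.8 0 0;2.7 2.8 0 0;2.7 2.8 0 0;2.7 2.8 0 0;2.7 2.8 0 0;2.7 2.8 0 0;2.7 2.8 0 0;2.7 2.8 0 0;2.7 2.8 0 0",
  "claw": 4
}}

```text
time_s: 1.2
tcp_pos: [0.3903, 0.1888, 0.2228]
ee_rot: [[0.963, -0.27, 0.0], [-0.27, -0.963, 0.001], [0.0, -0.001, -1.0]]
wrist_force: [0.4, 0.7, -0.6]
gripper_width: 0.461
gripper_force: 0.0
```

>>> {"api": "step_arm", "payload": {
  "targets": "2.7 2.8 0 0;2.7 2.8 0 0;2.7 2.8 0 0;2.7 2.8 0 0;2.7 2.8 0 0;0 0 0 7;0 0 0 7;0 0 0 7;0 0 0 7;0 0 0 7;0 0 0 7;0 0 0 7"
}}

```text
time_s: 2.2
tcp_pos: [0.482, 0.0192, 0.2224]
ee_rot: [[0.422, -0.907, -0.0], [-0.907, -0.422, 0.0], [-0.0, 0.0, -1.0]]
wrist_force: [-0.1, -0.1, -0.9]
gripper_width: 0.462
gripper_force: 0.0
```

>>> {"api": "step_arm", "payload": {
  "targets": "0 0 0 6;0 0 0 6;0 0 0 0;0 0 0 0"
}}

```text
time_s: 2.53
tcp_pos: [0.482, 0.0193, 0.2225]
ee_rot: [[0.233, -0.973, -0.0], [-0.973, -0.233, -0.0], [-0.0, 0.0, -1.0]]
wrist_force: [-0.9, -0.1, -0.1]
gripper_width: 0.458
gripper_force: 0.0
```

```bash
python3 - <<'E'
from h import *
s=sense(); print(s["tcp_pos"],s["ee_rot"],s["joints"])
c=shot("wrist"); cv2.imwrite("pics/w1.png",c["frame"]); print(c["eye"])
E
```

```text
[0.482  0.0193 0.2225] [[ 0.2328 -0.9725 -0.0002]
 [-0.9725 -0.2328 -0.    ]
 [-0.      0.0002 -1.    ]] [ 21.634    8.0572 -18.8649  -0.0041 -63.0874  -8.168 ]
[ 0.4988 -0.0486  0.3847]
```

View pics/w1.png

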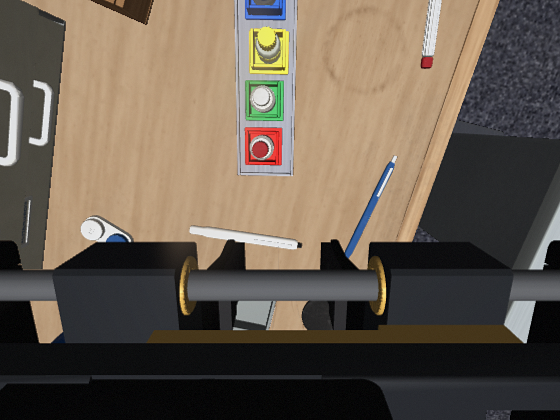

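The wrist view shows the four stands in one column: red (263,147), green (264,99), yellow (268,50), and blue cut off at the top edge. I'll shift along the row and measure.

>>> {"api": "step_arm", "payload": {
  "targets": "3 0 0 0;3 0 0 0;3 0 0 0;0 0 0 0;0 0 0 0"
}}

```text
time_s: 3.0
tcp_pos: [0.5029, -0.0694, 0.2222]
ee_rot: [[0.229, -0.973, -0.001], [-0.973, -0.229, 0.0], [-0.0, 0.001, -1.0]]
wrist_force: [-0.3, -0.5, -0.0]
gripper_width: 0.456
gripper_force: 0.0
```

```bash
cat > m.py <<'E'
from h import *
def caps(tag):
    s=sense(); c=shot("wrist"); f=c["frame"]; cv2.imwrite(f"pics/{tag}.png",f)
    hsv=cv2.cvtColor(f,cv2.COLOR_BGR2HSV); H=hsv[...,0].astype(int); R=np.array(s["ee_rot"]); out={}
    for n,(a,b) in dict(red=(172,6),green=(45,85),yellow=(22,35),blue=(105,125)).items():
        m=((H>=a)&(H<=b)) if a<b else ((H>=a)|(H<=b))
        m=(m&(hsv[...,1]>120)).astype(np.uint8); m[245:]=0; m[:,:225]=0; m[:,320:]=0
        ks=sorted(cv2.findContours(m,0,2)[0],key=cv2.contourArea)[::-1]
        (u,v),sz,an=cv2.minAreaRect(ks[0]); p=ray(c,u,v,.02); print(n,"stand px",round(u),round(v),np.round(sz,1),round(an,1),p)
        x,y,w,h=cv2.boundingRect(ks[0])
        k2=cv2.findContours(m[y:y+h,x:x+w],cv2.RETR_CCOMP,cv2.CHAIN_APPROX_NONE)
        for k in cv2.findContours(m,cv2.RETR_TREE,2)[0]:
            (cu,cv_),cr=cv2.minEnclosingCircle(k)
            if 6<cr<16 and np.hypot(cu-u,cv_-v)<25: print("   comp",round(cu,1),round(cv_,1),round(cr,1),"at .072:",ray(c,cu,cv_,.072))
    return c,s
E
python3 - <<'E'
from m import *
c,s=caps("w2"); print(s["tcp_pos"]); cv2.imwrite("pics/w2c.png",cv2.resize(c["frame"][:270,190:350],None,fx=2.2,fy=2.2))
E
```

```text
red stand px 264 225 [38. 34.] 90.0 [ 0.5132 -0.0203  0.02  ]
   comp 262.8 228.3 14.6 at .072: [ 0.5146 -0.0333  0.072 ]
   comp 263.5 223.0 8.6 at .072: [ 0.515  -0.0389  0.072 ]
green stand px 264 183 [36. 35.] 90.0 [ 0.5233 -0.0687  0.02  ]
   comp 258.5 170.0 10.5 at .072: [ 0.531  -0.0895  0.072 ]
yellow stand px 269 140 [38. 36.] 90.0 [ 0.5287 -0.1161  0.02  ]
   comp 262.5 155.0 7.5 at .072: [ 0.5304 -0.1042  0.072 ]
   comp 267.7 141.3 13.0 at .072: [ 0.5283 -0.1177  0.072 ]
   comp 267.0 143.0 8.6 at .072: [ 0.5286 -0.116   0.072 ]
blue stand px 266 91 [40. 37.] 90.0 [ 0.5433 -0.1643  0.02  ]
   comp 262.3 85.7 6.8 at .072: [ 0.5437 -0.1641  0.072 ]
   comp 256.0 107.0 7.0 at .072: [ 0.5453 -0.145   0.072 ]
[ 0.5029 -0.0694  0.2222]
```

View pics/w2c.png

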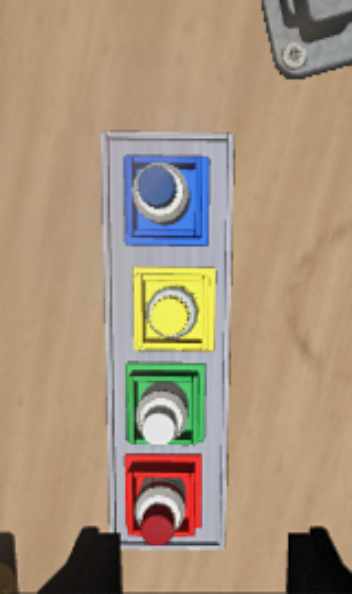

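The crop shows the cap tops at blue (261,84.5), yellow (268,143), green (262,194) and red (261,240) in full-image pixels. All four stands are in line.

```bash
python3 - <<'E'
from h import *
c=shot("wrist"); s=sense(); R=np.array(s["ee_rot"]); t=np.array(s["tcp_pos"])
for n,u,v in (("blue",261.4,84.5),("yellow",267.7,142.7),("green",261.8,194.1),("red",261.4,240)):
    p=ray(c,u,v,.072); print(n,p,"tool cm",(R.T@(p-t))*100)
E
```

```text
blue [ 0.5446 -0.1641  0.072 ] tool cm [10.3101 -1.8645 15.0367]
yellow [ 0.5279 -0.1156  0.072 ] tool cm [ 5.2052 -1.3645 15.038 ]
green [ 0.5228 -0.0664  0.072 ] tool cm [ 0.3025 -1.9982 15.039 ]
red [ 0.513  -0.0201  0.072 ] tool cm [-4.4297 -2.1187 15.04  ]
```

>>> {"api": "step_arm", "payload": {
  "targets": "-2.2 -1 0 0;-2.2 -1.1 0 0;0 0 3.5 0;0 0 3.5 0;0 0 3.5 0;0 0 2 0;0 0 0 0;0 0 0 0",
  "claw": 4
}}

```text
time_s: 3.77
tcp_pos: [0.5129, -0.0199, 0.0973]
ee_rot: [[0.233, -0.973, -0.002], [-0.973, -0.233, -0.001], [0.001, 0.002, -1.0]]
wrist_force: [0.8, -0.5, 0.5]
gripper_width: 0.459
gripper_force: 0.0
```

```bash
python3 - <<'E'
from h import *
s=sense(); print(s["tcp_pos"])
c=shot("wrist"); cv2.imwrite("pics/w3.png",c["frame"])
E
```

```text
[ 0.5129 -0.0199  0.0973]
```

View pics/w3.png

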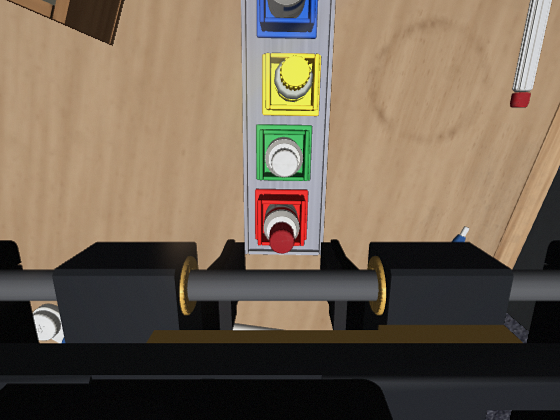

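The red cap at (282,237) is centred between the fingers. I'll descend, grip and lift.

>>> {"api": "step_arm", "payload": {
  "targets": "0 0 1.5 0;0 0 1.5 0;0 0 1 0;0 0 0.4 0;0 0 0 0"
}}

```text
time_s: 4.23
tcp_pos: [0.5135, -0.0205, 0.0539]
ee_rot: [[0.231, -0.973, 0.0], [-0.973, -0.231, -0.0], [0.0, -0.0, -1.0]]
wrist_force: [0.3, 0.8, 0.0]
gripper_width: 0.456
gripper_force: 0.0
```

>>> {"api": "step_arm", "payload": {
  "targets": "0 0 0 0;0 0 0 0;0 0 0 0;0 0 0 0;0 0 0 0;0 0 0 0",
  "claw": 0
}}

```text
time_s: 4.73
tcp_pos: [0.5135, -0.0206, 0.054]
ee_rot: [[0.23, -0.973, 0.001], [-0.973, -0.23, 0.0], [0.0, -0.001, -1.0]]
wrist_force: [0.0, -0.4, 1.7]
gripper_width: 0.17
gripper_force: 30.0
```

>>> {"api": "step_arm", "payload": {
  "targets": "0 0 -0.5 0;0 0 -0.7 0;0 0 -0.8 0;0 0 -1 0;0 0 -1 0;0 0 -2 0;0 0 -2 0;0 0 -2 0;0 0 0 0;0 0 0 0"
}}

```text
time_s: 5.57
tcp_pos: [0.514, -0.0203, 0.1555]
ee_rot: [[0.23, -0.973, 0.004], [-0.973, -0.23, 0.001], [-0.0, -0.004, -1.0]]
wrist_force: [0.0, -0.7, -0.7]
gripper_width: 0.177
gripper_force: 30.0
```

```bash
python3 - <<'E'
from h import *
s=sense(); print(s["tcp_pos"],s["ee_rot"])
a=shot("wrist")["frame"][120:,:][:300]; c=shot("scene")["frame"][150:350,180:460]
cv2.imwrite("pics/w4.png",np.hstack([cv2.resize(a[:,180:400],(220,300)),cv2.resize(c,(420,300))]))
E
```

```text
[ 0.514  -0.0203  0.1555] [[ 0.2302 -0.9731  0.0039]
 [-0.9731 -0.2302  0.0012]
 [-0.0003 -0.0041 -1.    ]]
```

View pics/w4.png

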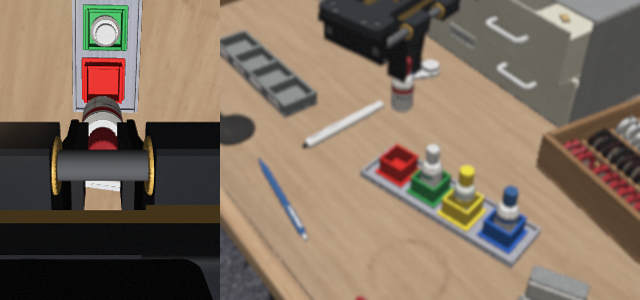

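Red is lifted clear and its stand is still in place. Next is the rightmost rack pocket.

>>> {"api": "step_arm", "payload": {
  "targets": "-2 -0.2 0 0;-3.2 -0.2 0 0;-3.2 -0.3 0 0;-3.2 -0.3 0 0;-3.2 -0.3 0 0;-3 -0.3 0 0;-2 -0.1 0 0;-1 0 0 0;0 0 0 0;0 0 0 0"
}}

```text
time_s: 6.5
tcp_pos: [0.4813, 0.1853, 0.1528]
ee_rot: [[0.231, -0.973, -0.002], [-0.973, -0.231, -0.001], [0.001, 0.002, -1.0]]
wrist_force: [-0.5, -0.6, 0.4]
gripper_width: 0.178
gripper_force: 30.0
```

>>> {"api": "step_arm", "payload": {
  "targets": "0 0 2 0;0 0 2 0;0 0 1.5 0;0 0 0 0;0 0 0 0"
}}

```text
time_s: 6.92
tcp_pos: [0.4817, 0.1842, 0.098]
ee_rot: [[0.229, -0.973, -0.002], [-0.973, -0.229, -0.002], [0.001, 0.002, -1.0]]
wrist_force: [1.0, 0.3, 0.8]
gripper_width: 0.17
gripper_force: 30.0
```

```bash
python3 - <<'E'
from h import *
s=sense(); print(s["tcp_pos"],s["wrist_force"])
a=shot("top")["frame"][170:290,130:290]; c=shot("scene")["frame"][130:280,130:330]
cv2.imwrite("pics/w5.png",np.hstack([cv2.resize(a,(400,300)),cv2.resize(c,(400,300))]))
E
```

```text
[0.4817 0.1842 0.098 ] [1.048  0.3187 0.8023]
```

View pics/w5.png

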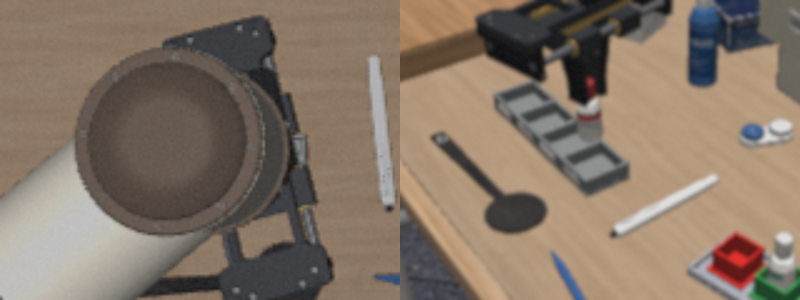

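The red bottle hangs above the rightmost pocket (base at about (590,135) in the right half, pocket centre about (597,165), the offset coming from its height). I'll lower and release it.

>>> {"api": "step_arm", "payload": {
  "targets": "0 0 1.5 0;0 0 1.5 0;0 0 1 0;0 0 0.5 0;0 0 0 0;0 0 0 0"
}}

```text
time_s: 7.52
tcp_pos: [0.4823, 0.1859, 0.0541]
ee_rot: [[0.23, -0.973, 0.001], [-0.973, -0.23, 0.0], [-0.0, -0.001, -1.0]]
wrist_force: [0.6, -0.1, 0.6]
gripper_width: 0.17
gripper_force: 30.0
```

>>> {"api": "step_arm", "payload": {
  "targets": "0 0 0 0;0 0 0 0;0 0 0 0;0 0 0 0",
  "claw": 4
}}

```text
time_s: 7.85
tcp_pos: [0.4821, 0.186, 0.0541]
ee_rot: [[0.23, -0.973, 0.001], [-0.973, -0.23, 0.001], [-0.0, -0.001, -1.0]]
wrist_force: [-0.1, -1.2, -0.3]
gripper_width: 0.388
gripper_force: 0.0
```

>>> {"api": "step_arm", "payload": {
  "targets": "0 0 -1 0;0 0 -2 0;0 0 -3 0;0 0 -2 0;0 0 -2 0;0 0 0 0;0 0 0 0"
}}

```text
time_s: 8.43
tcp_pos: [0.4824, 0.1862, 0.1555]
ee_rot: [[0.23, -0.973, 0.003], [-0.973, -0.23, 0.002], [-0.002, -0.004, -1.0]]
wrist_force: [0.2, -0.2, -0.1]
gripper_width: 0.463
gripper_force: 0.0
```

>>> {"api": "step_arm", "payload": {
  "targets": "2.5 0.2 0 0;3.5 0.3 0 0;3.5 0.3 0 0;3.5 0.3 0 0;3.5 0.3 0 0;3.5 0.3 0 0;3.5 0.2 0 0;2 0 0 0;0 0 0 0;0 0 0 0"
}}

```text
time_s: 9.27
tcp_pos: [0.5212, -0.0678, 0.1524]
ee_rot: [[0.228, -0.974, -0.003], [-0.974, -0.228, -0.0], [-0.001, 0.002, -1.0]]
wrist_force: [-0.6, 0.3, 0.0]
gripper_width: 0.458
gripper_force: 0.0
```

>>> {"api": "step_arm", "payload": {
  "targets": "0 0 2 0;0 0 2 0;0 0 1.5 0;0 0 0 0;0 0 0 0"
}}

```text
time_s: 9.68
tcp_pos: [0.5214, -0.0659, 0.0979]
ee_rot: [[0.232, -0.973, -0.003], [-0.973, -0.232, -0.001], [-0.0, 0.003, -1.0]]
wrist_force: [0.3, -0.6, 0.9]
gripper_width: 0.461
gripper_force: 0.0
```

```bash
python3 - <<'E'
from h import *
s=sense(); print(s["tcp_pos"],s["wrist_force"])
a=shot("wrist")["frame"][100:300,190:390]; c=shot("scene")["frame"][130:330,130:410]
cv2.imwrite("pics/w6.png",np.hstack([cv2.resize(a,(300,300)),cv2.resize(c,(420,300))]))
E
```

```text
[ 0.5214 -0.0659  0.0979] [ 0.2641 -0.5902  0.8823]
```

View pics/w6.png

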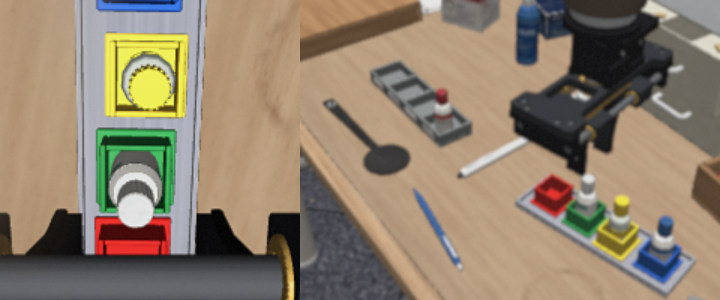

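The left half shows the green cap at (136,208), centred between the fingers. The right half shows red standing upright in the rack, which I'll check closely later.

>>> {"api": "step_arm", "payload": {
  "targets": "0 -0.1 1.5 0;0 0 1.5 0;0 0 1 0;0 0 0.4 0;0 0 0 0"
}}

```text
time_s: 10.2
tcp_pos: [0.5228, -0.0665, 0.0542]
ee_rot: [[0.23, -0.973, -0.001], [-0.973, -0.23, -0.0], [-0.0, 0.001, -1.0]]
wrist_force: [-0.2, -0.4, 1.5]
gripper_width: 0.462
gripper_force: 0.0
```

>>> {"api": "step_arm", "payload": {
  "targets": "0 0 0 0;0 0 0 0;0 0 0 0;0 0 0 0;0 0 0 0;0 0 0 0",
  "claw": 0
}}

```text
time_s: 10.7
tcp_pos: [0.5233, -0.0666, 0.055]
ee_rot: [[0.23, -0.973, 0.001], [-0.973, -0.23, -0.0], [0.0, -0.001, -1.0]]
wrist_force: [0.4, 0.4, 1.8]
gripper_width: 0.175
gripper_force: 30.0
```

>>> {"api": "step_arm", "payload": {
  "targets": "0 0 -0.5 0;0 0 -0.7 0;0 0 -0.8 0;0 0 -1 0;0 0 -1 0;0 0 -2 0;0 0 -2 0;0 0 -2 0;0 0 0 0;0 0 0 0"
}}

```text
time_s: 11.53
tcp_pos: [0.5238, -0.0664, 0.1566]
ee_rot: [[0.23, -0.973, 0.004], [-0.973, -0.23, 0.001], [0.0, -0.004, -1.0]]
wrist_force: [0.3, -0.3, -0.7]
gripper_width: 0.177
gripper_force: 30.0
```

```bash
python3 - <<'E'
from h import *
print(sense()["tcp_pos"])
t=shot("top"); a=t["frame"][205:265,145:265]; c=shot("scene")["frame"][160:240,160:270]
cv2.imwrite("pics/w7.png",np.hstack([cv2.resize(a,(400,200),interpolation=2),cv2.resize(c,(275,200),interpolation=2)]))
E
```

```text
[ 0.5238 -0.0664  0.1566]
```

View pics/w7.png

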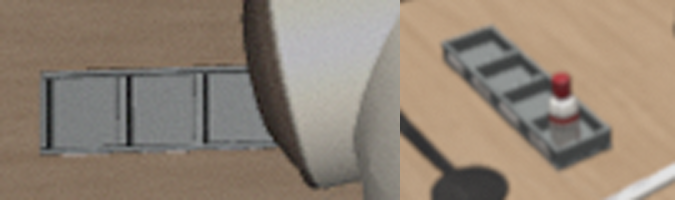

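Red stands upright inside the rightmost pocket, with its base at about (562,140) in the right half. Green goes into the pocket next to it.

>>> {"api": "step_arm", "payload": {
  "targets": "-2.2 -0.2 0 0;-3.2 -0.3 0 0;-3.5 -0.3 0 0;-3.5 -0.3 0 0;-3.5 -0.3 0 0;-3.5 -0.3 0 0;-3.5 -0.4 0 0;-3.2 -0.4 0 0;-2.6 -0.3 0 0;-1.5 -0.1 0 0;0 0 0 0;0 0 0 0"
}}

```text
time_s: 12.63
tcp_pos: [0.481, 0.2339, 0.1536]
ee_rot: [[0.231, -0.973, -0.002], [-0.973, -0.231, -0.002], [0.001, 0.002, -1.0]]
wrist_force: [0.3, 0.2, -1.6]
gripper_width: 0.168
gripper_force: 30.0
```

>>> {"api": "step_arm", "payload": {
  "targets": "0 0 2 0;0 0 2 0;0 0 2 0;0 0 1.5 0;0 0 1.5 0;0 0 0.7 0;0 0 0.5 0;0 0 0 0;0 0 0 0"
}}

```text
time_s: 13.38
tcp_pos: [0.4822, 0.2336, 0.053]
ee_rot: [[0.23, -0.973, 0.001], [-0.973, -0.23, 0.0], [-0.0, -0.001, -1.0]]
wrist_force: [-0.2, -0.2, -0.0]
gripper_width: 0.173
gripper_force: 30.0
```

>>> {"api": "step_arm", "payload": {
  "targets": "0 0 0.1 0;0 0 0 0;0 0 0 0;0 0 0 0;0 0 0 0",
  "claw": 4
}}

```text
time_s: 13.8
tcp_pos: [0.4817, 0.2341, 0.0517]
ee_rot: [[0.23, -0.973, 0.0], [-0.973, -0.23, 0.0], [-0.0, -0.0, -1.0]]
wrist_force: [0.4, 0.4, -0.3]
gripper_width: 0.431
gripper_force: 0.0
```

>>> {"api": "step_arm", "payload": {
  "targets": "0 0 -1 0;0 0 -2 0;0 0 -3 0;0 0 -2.3 0;0 0 -2 0;0 0 0 0;3 0.3 0 0;3.5 0.4 0 0;3.5 0.4 0 0;3.5 0.4 0 0;3.5 0.4 0 0;3.5 0.4 0 0"
}}

```text
time_s: 14.8
tcp_pos: [0.5062, 0.0276, 0.1547]
ee_rot: [[0.231, -0.973, -0.0], [-0.973, -0.231, 0.0], [-0.0, 0.0, -1.0]]
wrist_force: [0.8, 1.3, -0.5]
gripper_width: 0.459
gripper_force: 0.0
```

>>> {"api": "step_arm", "payload": {
  "targets": "3.5 0.4 0 0;3.5 0.4 0 0;3.5 0.3 0 0;2.6 0.2 0 0;1.5 0 0 0;0 0 0 0;0 0 0 0;0 0 2 0;0 0 2 0;0 0 1.5 0;0 0 0 0;0 0 0 0"
}}

```text
time_s: 15.8
tcp_pos: [0.5271, -0.115, 0.0993]
ee_rot: [[0.232, -0.973, -0.002], [-0.973, -0.232, -0.0], [-0.0, 0.002, -1.0]]
wrist_force: [0.1, -0.3, 1.0]
gripper_width: 0.458
gripper_force: 0.0
```

```bash
python3 - <<'E'
from h import *
s=sense(); print(s["tcp_pos"],s["wrist_force"])
a=shot("wrist")["frame"][100:300,190:390]; c=shot("scene")["frame"][130:330,130:410]
cv2.imwrite("pics/w8.png",np.hstack([cv2.resize(a,(300,300)),cv2.resize(c,(420,300))]))
E
```

```text
[ 0.5271 -0.115   0.0993] [ 0.1185 -0.326   0.971 ]
```

View pics/w8.png

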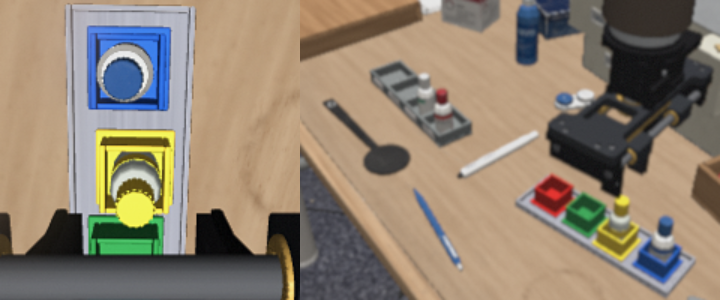

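Red and green are upright in adjacent pockets on the right of the rack, and the empty stands haven't moved. The yellow cap at (135,208) lies between the fingers.

>>> {"api": "step_arm", "payload": {
  "targets": "0 0 1.5 0;0 0 1.5 0;0 0 1 0;0 0 0.5 0;0 0 0 0"
}}

```text
time_s: 16.32
tcp_pos: [0.5272, -0.1158, 0.0541]
ee_rot: [[0.23, -0.973, -0.001], [-0.973, -0.23, -0.0], [-0.0, 0.001, -1.0]]
wrist_force: [1.5, 0.8, 0.4]
gripper_width: 0.459
gripper_force: 0.0
```

>>> {"api": "step_arm", "payload": {
  "targets": "0 0 0 0;0 0 0 0;0 0 0 0;0 0 0 0;0 0 0 0;0 0 0 0",
  "claw": 0
}}

```text
time_s: 16.82
tcp_pos: [0.5278, -0.1159, 0.0549]
ee_rot: [[0.23, -0.973, 0.001], [-0.973, -0.23, -0.0], [0.0, -0.001, -1.0]]
wrist_force: [-0.2, -1.1, 1.3]
gripper_width: 0.166
gripper_force: 30.0
```

>>> {"api": "step_arm", "payload": {
  "targets": "0 0 -0.5 0;0 0 -0.7 0;0 0 -0.8 0;0 0 -1 0;0 0 -1 0;0 0 -2 0;0 0 -2 0;0 0 -2 0;0 0 0 0;0 0 0 0"
}}

```text
time_s: 17.65
tcp_pos: [0.5283, -0.1158, 0.1566]
ee_rot: [[0.23, -0.973, 0.004], [-0.973, -0.23, 0.0], [0.001, -0.004, -1.0]]
wrist_force: [-0.6, 1.0, -0.5]
gripper_width: 0.168
gripper_force: 30.0
```

>>> {"api": "step_arm", "payload": {
  "targets": "-2.3 -0.4 0 0;-3.2 -0.4 0 0;-3.6 -0.4 0 0;-3.6 -0.4 0 0;-3.6 -0.4 0 0;-3.6 -0.4 0 0;-3.6 -0.4 0 0;-3.6 -0.4 0 0;-3.6 -0.4 0 0;-3.6 -0.4 0 0;-3.2 -0.4 0 0;-1.5 -0.2 0 0"
}}

```text
time_s: 18.65
tcp_pos: [0.4816, 0.2773, 0.1538]
ee_rot: [[0.233, -0.972, -0.001], [-0.972, -0.233, -0.0], [0.0, 0.001, -1.0]]
wrist_force: [0.7, -0.0, 0.1]
gripper_width: 0.169
gripper_force: 30.0
```

>>> {"api": "step_arm", "payload": {
  "targets": "-1.1 -0.1 0 0;0 0 0 0;0 0 0 0;0 0 2 0;0 0 2 0;0 0 2 0;0 0 0 0;0 0 0 0"
}}

```text
time_s: 19.32
tcp_pos: [0.4808, 0.2832, 0.094]
ee_rot: [[0.229, -0.974, -0.002], [-0.974, -0.229, -0.002], [0.002, 0.002, -1.0]]
wrist_force: [0.2, 0.3, 0.3]
gripper_width: 0.168
gripper_force: 30.0
```

>>> {"api": "step_arm", "payload": {
  "targets": "0 0 1.5 0;0 0 1.5 0;0 0 0.7 0;0 0 0.5 0;0 0 0 0;0 0 0 0"
}}

```text
time_s: 19.82
tcp_pos: [0.4815, 0.2854, 0.0534]
ee_rot: [[0.23, -0.973, 0.001], [-0.973, -0.23, 0.001], [-0.0, -0.001, -1.0]]
wrist_force: [0.9, -0.9, 0.1]
gripper_width: 0.17
gripper_force: 30.0
```

>>> {"api": "step_arm", "payload": {
  "targets": "0 0 0 0;0 0 0 0;0 0 0 0;0 0 0 0;0 0 0 0",
  "claw": 4
}}

```text
time_s: 20.23
tcp_pos: [0.481, 0.2853, 0.0528]
ee_rot: [[0.23, -0.973, 0.0], [-0.973, -0.23, 0.0], [-0.0, -0.0, -1.0]]
wrist_force: [-0.4, 0.0, -0.4]
gripper_width: 0.432
gripper_force: 0.0
```

>>> {"api": "step_arm", "payload": {
  "targets": "0 0 -1 0;0 0 -2 0;0 0 -3 0;0 0 -2.3 0;0 0 -2 0;0 0 0 0;0 0 0 0"
}}

```text
time_s: 20.82
tcp_pos: [0.4814, 0.2857, 0.1575]
ee_rot: [[0.23, -0.973, 0.003], [-0.973, -0.23, 0.003], [-0.002, -0.003, -1.0]]
wrist_force: [-0.7, -0.5, -1.8]
gripper_width: 0.458
gripper_force: 0.0
```

>>> {"api": "step_arm", "payload": {
  "targets": "3 0.4 0 0;3.6 0.4 0 0;3.6 0.4 0 0;3.6 0.4 0 0;3.6 0.4 0 0;3.6 0.4 0 0;3.6 0.4 0 0;3.6 0.4 0 0;3.6 0.3 0 0;3.6 0.3 0 0;3.6 0.3 0 0;3.6 0.1 0 0"
}}

```text
time_s: 21.82
tcp_pos: [0.5369, -0.1408, 0.1544]
ee_rot: [[0.23, -0.973, -0.003], [-0.973, -0.23, 0.0], [-0.001, 0.003, -1.0]]
wrist_force: [0.8, 0.6, -0.8]
gripper_width: 0.456
gripper_force: 0.0
```

>>> {"api": "step_arm", "payload": {
  "targets": "2 0 0 0;0.6 0 0 0;0 0 0 0;0 0 0 0;0 0 2 0;0 0 2 0;0 0 1.5 0;0 0 0 0;0 0 0 0"
}}

```text
time_s: 22.57
tcp_pos: [0.5436, -0.1631, 0.1001]
ee_rot: [[0.232, -0.973, -0.002], [-0.973, -0.232, -0.0], [-0.0, 0.002, -1.0]]
wrist_force: [-0.1, 0.0, 1.6]
gripper_width: 0.463
gripper_force: 0.0
```

```bash
python3 - <<'E'
from h import *
s=sense(); print(s["tcp_pos"],s["wrist_force"])
a=shot("wrist")["frame"][100:300,190:390]; c=shot("scene")["frame"][130:330,130:410]
cv2.imwrite("pics/w9.png",np.hstack([cv2.resize(a,(300,300)),cv2.resize(c,(420,300))]))
E
```

```text
[ 0.5436 -0.1631  0.1001] [-0.0755  0.0181  1.5739]
```

View pics/w9.png

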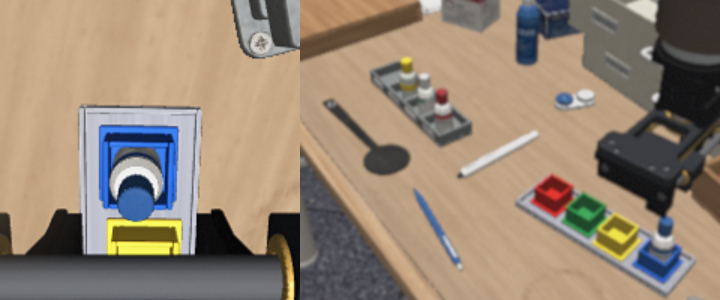

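Yellow, green and red now stand in a row in the rack. The blue cap at (136,203) lies between the fingers.

>>> {"api": "step_arm", "payload": {
  "targets": "0 0 1.5 0;0 0 1.5 0;0 0 1 0;0 0 0.6 0;0 0 0 0"
}}

```text
time_s: 23.08
tcp_pos: [0.5437, -0.1642, 0.0539]
ee_rot: [[0.23, -0.973, -0.002], [-0.973, -0.23, 0.0], [-0.0, 0.002, -1.0]]
wrist_force: [-0.3, -0.2, 0.7]
gripper_width: 0.459
gripper_force: 0.0
```

>>> {"api": "step_arm", "payload": {
  "targets": "0 0 0 0;0 0 0 0;0 0 0 0;0 0 0 0;0 0 0 0;0 0 0 0",
  "claw": 0
}}

```text
time_s: 23.58
tcp_pos: [0.5444, -0.1644, 0.055]
ee_rot: [[0.23, -0.973, 0.001], [-0.973, -0.23, -0.0], [0.0, -0.001, -1.0]]
wrist_force: [-0.5, 1.0, 2.3]
gripper_width: 0.175
gripper_force: 30.0
```

>>> {"api": "step_arm", "payload": {
  "targets": "0 0 -0.5 0;0 0 -0.7 0;0 0 -0.8 0;0 0 -1 0;0 0 -1 0;0 0 -2 0;0 0 -2 0;0 0 -2 0;0 0 0 0;0 0 0 0"
}}

```text
time_s: 24.42
tcp_pos: [0.5449, -0.1643, 0.1566]
ee_rot: [[0.23, -0.973, 0.004], [-0.973, -0.23, 0.0], [0.001, -0.004, -1.0]]
wrist_force: [-0.8, 0.2, -1.7]
gripper_width: 0.174
gripper_force: 30.0
```

>>> {"api": "step_arm", "payload": {
  "targets": "-2.4 -0.4 0 0;-3.2 -0.4 0 0;-3.6 -0.4 0 0;-3.6 -0.4 0 0;-3.6 -0.4 0 0;-3.6 -0.4 0 0;-3.6 -0.4 0 0;-3.6 -0.4 0 0;-3.6 -0.4 0 0;-3.6 -0.4 0 0;-3.6 -0.4 0 0;-3.6 -0.4 0 0"
}}

```text
time_s: 25.42
tcp_pos: [0.4937, 0.2528, 0.1536]
ee_rot: [[0.23, -0.973, -0.002], [-0.973, -0.23, -0.001], [0.001, 0.002, -1.0]]
wrist_force: [0.3, 0.0, -1.0]
gripper_width: 0.17
gripper_force: 30.0
```

>>> {"api": "step_arm", "payload": {
  "targets": "-3.6 -0.4 0 0;-3 -0.1 0 0;-1.8 0 0 0;0 0 0 0;0 0 0 0;0 0 2 0;0 0 2 0;0 0 2 0;0 0 0 0;0 0 0 0"
}}

```text
time_s: 26.25
tcp_pos: [0.4803, 0.3326, 0.0936]
ee_rot: [[0.229, -0.973, -0.002], [-0.973, -0.229, -0.003], [0.002, 0.003, -1.0]]
wrist_force: [0.2, -0.1, 1.2]
gripper_width: 0.175
gripper_force: 30.0
```

>>> {"api": "step_arm", "payload": {
  "targets": "0 0 1.5 0;0 0 1.5 0;0 0 0.7 0;0 0 0.5 0;0 0 0 0;0 0 0 0"
}}

```text
time_s: 26.75
tcp_pos: [0.4811, 0.3346, 0.0534]
ee_rot: [[0.23, -0.973, 0.001], [-0.973, -0.23, 0.001], [-0.0, -0.001, -1.0]]
wrist_force: [-0.3, 0.3, 0.6]
gripper_width: 0.173
gripper_force: 30.0
```

>>> {"api": "step_arm", "payload": {
  "targets": "0 0 0 0;0 0 0 0;0 0 0 0;0 0 0 0;0 0 0 0",
  "claw": 4
}}

```text
time_s: 27.17
tcp_pos: [0.4806, 0.3345, 0.0528]
ee_rot: [[0.23, -0.973, 0.0], [-0.973, -0.23, 0.0], [-0.0, -0.0, -1.0]]
wrist_force: [-0.5, -0.3, 0.1]
gripper_width: 0.428
gripper_force: 0.0
```

>>> {"api": "step_arm", "payload": {
  "targets": "0 0 -1 0;0 0 -2 0;0 0 -3 0;0 0 -3 0;0 0 -3 0;3.5 0 0 0;3.5 0 0 0;3.5 0 0 0;3.5 0 0 0;3.5 0 0 0;3.5 0 0 0;3 0 0 0"
}}

```text
time_s: 28.17
tcp_pos: [0.536, 0.0988, 0.1736]
ee_rot: [[0.23, -0.973, 0.001], [-0.973, -0.23, 0.0], [0.0, -0.001, -1.0]]
wrist_force: [0.1, 1.0, -0.1]
gripper_width: 0.458
gripper_force: 0.0
```

>>> {"api": "step_arm", "payload": {
  "targets": "3.5 0 0 0;3.5 0 0 0;3.5 0 0 0;3.5 0 0 0;0 0 0 0;0 0 0 0"
}}

```text
time_s: 28.67
tcp_pos: [0.5682, -0.0372, 0.1731]
ee_rot: [[0.227, -0.974, 0.0], [-0.974, -0.227, 0.0], [0.0, -0.0, -1.0]]
wrist_force: [0.0, -0.4, 0.4]
gripper_width: 0.459
gripper_force: 0.0
```

```bash
python3 - <<'E'
from h import *
s=sense(); print(s["tcp_pos"],s["time_s"])
a=shot("top")["frame"][205:265,145:265]; c=shot("scene")["frame"][130:330,130:410]
cv2.imwrite("pics/w10.png",np.hstack([cv2.resize(a,(400,200),interpolation=2),cv2.resize(c,(400,286),interpolation=2)[:200]]))
E
```

```text
[ 0.5682 -0.0372  0.1731] 28.6667
```

View pics/w10.png

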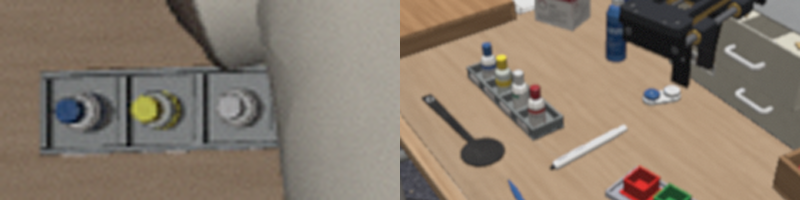

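The rack reads blue, yellow, green, red from left to right. Each bottle is upright inside its own pocket, and the gripper is clear of everything.

```bash
python3 -c "
from h import *
print(r.finish_job())"
```

```text
the job is handed in; nothing more can be done
None
```

The job is handed in at about 29 s: the rack reads blue, yellow, green, red from left to right, each bottle upright in its own pocket, and the empty stands were left where they stood on the tray.

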